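# Bring the slant rack down to its second notch

## Robot

A 6-joint arm with a two-finger parallel gripper is mounted at the origin on a cart in front of the work surface, level with it; the furniture and walls round the work are solid. World frame = base frame: x ahead of the robot, y to its left, z up, the work surface at z = 0. Lengths are in m, angles in degrees, forces in N, time in s.
With the tool pointing down it reaches from about 0.3 to 0.825 m from the base axis. Payload 5.4 kg.
Tool frame: the origin (TCP) lies between the finger pads; the fingertips stand 14 mm ahead of it and the grasp point (between the pads) lies 5 mm behind it; z points along the fingers, y is the line along which they close (so a half turn about z gives the same grasp; the last joint's range is limited). The gripper opens to 92 mm and grips with 3 to 60 N. Pads are 20 mm wide; open, the fingers measure 128 mm over their backs; the gripper's body (75 mm by 189 mm) begins 69 mm behind the grasp point.
Start: joints at [-89.215, 9.076, 91.501, -0, 79.423, -12.038], TCP at [0.128, -0.561, 0.229] pointing down, gripper open.
Joint ranges: [-166.64, 166.64], [-54.1, 131.32], [10.49, 154.53], [-73.88, 253.88], [9.74, 151.15], [-171.62, 171.62]. Speed limits (degrees/s): [147.25, 147.25, 180, 180, 180, 180].

## Interface

Orientations are given as a 3x3 rotation matrix whose columns are the frame's x, y, z axes.
In Python, from plant import move_to, movel, movej, gripper_to, pause, inverse_kinematics, snapshot, IKError, hand_in, get_t, get_q, get_dq, get_joint_torque, get_tool_pos, get_ee_rot, get_contact_force, get_moment, get_width, get_grasp_force gives the robot as it stands. Calls block until the motion is done:
- move_to(position, orientation): joint-space move of the TCP to a pose.
- movel(position, rotation=None, vel=0.15): straight line of the TCP; rotation=None keeps the orientation; vel is the mean speed in m/s.
- movej(angles): joint-space move.
- gripper_to(opening, grip_force=None): finger opening in m; grip_force is the grip in N (None keeps the last); returns when the fingers have stopped.
- pause(seconds).
- inverse_kinematics(position, orientation): joint angles nearest the present ones, or None.
- snapshot(name): name is "scene" or "side" or "wrist"; returns a dict with "img" (480x640x3 uint8, red, green, blue), "range_z" (480x640 float32, m along the optical axis (not along the pixel's ray), 0 where there is no reading), "fx", "fy", "cx", "cy" (pixels), "k1" (the pictures are not rectified: a ray, as slopes to the right and down, at radius r is drawn at 1 + k1 r^2 times it, then the intrinsics apply), "world_to_cam" (4x4, takes a point from world to camera coordinates); the wrist camera has in their place "T_tool_cam" (4x4, takes a point from camera to tool coordinates, whose origin is the TCP and whose axes are the flange's). Camera axes: x right, y up, looking along -z (the intrinsics and any distortion apply to the point x, -y, -z); pixel columns grow to the right and rows downward; lengths in m; the calibration is good to about 2 mm. A picture is of the moment at which its call begins: read the wrist's pose just before it.
A pose or a line that the arm cannot do raises IKError and nothing moves.
- hand_in(): hands the job in; it is judged then, once.
Readings, each from a call of its own:
- get_t(): time.
- get_q(): joint angles.
- get_dq(): joint speeds.
- get_joint_torque(): joint torques, N m.
- get_tool_pos(): TCP position.
- get_ee_rot(): TCP orientation.
- get_contact_force(): force on the tool from outside, world axes, zero at the start.
- get_moment(): the same for the moment, N m.
- get_width(): finger opening in m.
- get_grasp_force(): force on a finger pad.
Only numpy, scipy, OpenCV 4.12 (cv2) and the standard library are available. Lean on these libraries where they do the work, as an engineer would, in place of code of your own. Each camera call takes 0.05 s, during which the arm holds its last target. There are 200 camera calls.

## Task

The tilting test-tube rack was left too steep for setting slopes; reset it so that it stands in its second notch up from flat. Its ratchet holds on the way down, so lift the board by its pull bar past the top notch until it comes lightly against its stop (that trips the pawl; do not force the stop), lower it all the way flat, raise it to the second notch and let it rest there. Never let the board drop, and leave the other things on the bench where they are.

Things in the scene. Friction and masses are not known exactly. Their poses are not given: they have to be found in the camera images.
- slant_stand: Dark steel base plate of the slant rack, 225 x 330 mm, fixed to the bench; origin under its middle. x runs level from hinge to pull bar. A white board, 228 mm wide and 185 mm deep, is hinged to it along the edge nearest the robot. The board weighs 0.4 to 0.7 kg (1 to 4 N at the bar); its hinge is damped (0.4 N m s/rad); let go, it falls at about 1 rad/s.
- slant_hinge (a point): Point on the hinge line, midway along the board's width, 74 mm above the bench. Axes: x level from the hinge towards the pull bar's side, y along the hinge line, z up. The bar moves round this line on an arc of 230 mm radius.
- pull_bar (a point): Middle of the pull bar: round steel, 12 mm thick, 118 mm long, parallel to the hinge line and 230 mm from it in the board's plane, carried by 9 mm rods 55 mm either side. Gap of 34 mm to the board's edge. x points outward along the board, y along the bar, z normal to the board. Pinch it from above, fingers closing across it; it turns in the fingers as the board swings.
- slant_board (a joint): Angle of the board (rad): 0 flat, growing as the pull bar rises. Notches hold it at 0.174, 0.349, 0.523, 0.698 and 0.872 (10 degrees apart). It rises freely; let down, it is caught by the next notch below. Once the pawl is tripped at the top, it comes down past all notches; below 0.04, practically flat, the pawl is set again and catches anew.
- ratchet_case (a point): Middle of the top of the clear-covered ratchet case, 192 mm along x, 45 mm along y, 174 mm above the bench, beside the board. Inside, a trip dog clamped in a slot, set differently each time, throws the pawl out at a board angle between about 0.97 and 1.30 rad that is not known beforehand. The board meets the stop 0.03 rad later, so lifting until the stop is felt always trips it.
- stop_buffer: Black rubber buffer (14 x 8 x 8 mm) inside the ratchet case on which the trip dog lands at the top of the travel, 75 mm from the hinge line; its origin lies on the hinge line. 60 N on it, the most it may take, is about 19 N at the pull bar on top of the board's weight; by then it has yielded about 1.5 mm, or 5 mm at the bar.
- wash_bottle: White wash bottle with red cap and bent spout, 72 x 99 x 228 mm, upright; origin under it. A bystander.
- erlenmeyer: Conical glass flask, 74 mm across, 111 mm tall, a little blue liquid; origin under it. A bystander.

How it is judged:
By the outcome, as a careful person would: the job done as asked, in the order asked, and still so for the second after the job is handed in, with the robot touching nothing.
It also fails if it takes over 64 s, if anything falls off the work surface, if the arm or the gripper's body presses on something with over 40 N, if the wrist force passes 120 N, or if a joint passes its speed limit or range.

## Working session

There is one attempt and no reset: what is moved stays moved. The work goes in short steps, each a Python script; the robot and the scene stay as the last script left them, time stands still between calls to the robot, and variables do not carry over. Pictures are saved under pics/ and viewed, at most 10 in all, crops included, and the job is handed in when it is done.

```bash
mkdir -p pics; ls; python3 - <<'E'
from plant import *
import cv2, numpy as np, pickle
for n in ("scene","side"):
    s=snapshot(n); pickle.dump(s,open(n+".pkl","wb"))
    cv2.imwrite(f"pics/{n}0.png",s["img"][:,:,::-1])
    print(n,s["fx"],s["cx"],s["cy"],s["k1"],np.round(s["world_to_cam"],3).tolist())
print(get_t(),get_contact_force())
E
```

```text
pics
scene 476.9004836454926 312.2493988489624 233.2314713055339 -0.007242192569471754 [[-0.835, -0.551, 0.007, 0.522], [0.36, -0.536, 0.764, -0.241], [-0.417, 0.64, 0.645, -0.876], [0.0, 0.0, 0.0, 1.0]]
side 454.09692225033496 324.5891170691996 241.08290804192677 -0.02443182439911229 [[1.0, -0.001, -0.003, -0.559], [0.003, 0.593, 0.805, -0.161], [0.001, -0.805, 0.593, -0.904], [0.0, 0.0, 0.0, 1.0]]
0.1 [-0.61393199  1.3583521   0.0338721 ]
```

View pics/scene0.png

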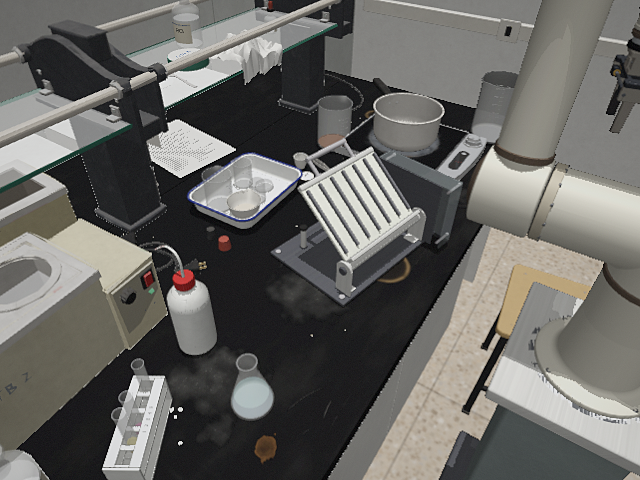

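View pics/side0.png

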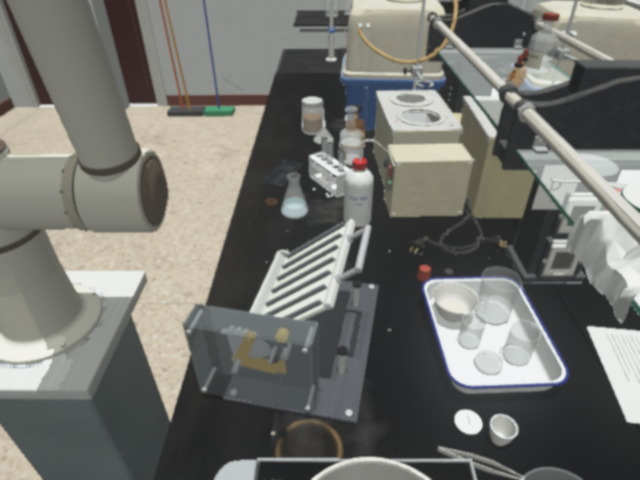

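The scene view shows the board tilted at roughly 45°, with its bar near (335,150). In the side view the bar runs roughly from (368,228) to (345,275), with the ratchet case at (255,360). I'll enlarge both.

```bash
cat > h.py <<'E'
import numpy as np, cv2, pickle
def ray(s,u,v):
    K=np.array([[s["fx"],0,s["cx"]],[0,s["fy"],s["cy"]],[0,0,1]])
    p=cv2.undistortPoints(np.array([[[u,v]]],float),K,np.array([s["k1"],0,0,0,0]))[0,0]
    W=np.linalg.inv(s["world_to_cam"]); d=W[:3,:3]@np.array([p[0],-p[1],-1.])
    return W[:3,3],d      # point = o + depth*d
def at_z(s,u,v,z):
    o,d=ray(s,u,v); return o+d*(z-o[2])/d[2]
def at_depth(s,u,v):
    o,d=ray(s,u,v); return o+d*s["range_z"][int(round(v)),int(round(u))]
def tri(s1,p1,s2,p2):
    o1,d1=ray(s1,*p1); o2,d2=ray(s2,*p2)
    t=np.linalg.lstsq(np.c_[d1,-d2],o2-o1,rcond=None)[0]
    a,b=o1+t[0]*d1,o2+t[1]*d2
    return (a+b)/2,np.linalg.norm(a-b)
E
python3 - <<'E'
from h import *
for n,(x,y,w,h) in dict(scene=(270,130,200,150),side=(185,210,200,150)).items():
    s=pickle.load(open(n+".pkl","rb"))
    if n=="side": y,h,x,w=212,210,150,260
    k=4 if n=="scene" else 2.8
    c=cv2.resize(s["img"][y:y+h,x:x+w,::-1],None,fx=k,fy=k,interpolation=cv2.INTER_CUBIC)
    for i in range(0,w,20): cv2.putText(c,str(x+i),(int(i*k),10),0,.35,(0,255,255)); cv2.line(c,(int(i*k),12),(int(i*k),18),(0,255,255))
    for i in range(0,h,20): cv2.putText(c,str(y+i),(0,int(i*k)),0,.35,(0,255,255)); cv2.line(c,(24,int(i*k)),(30,int(i*k)),(0,255,255))
    cv2.imwrite(f"pics/{n}_crop.png",c)
E
```

```text
(no output)
```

View pics/scene_crop.png

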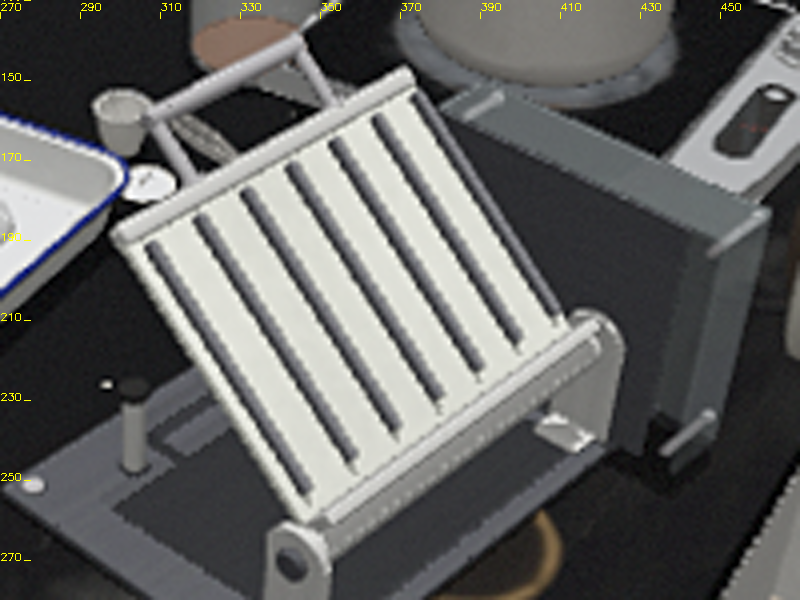

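View pics/side_crop.png

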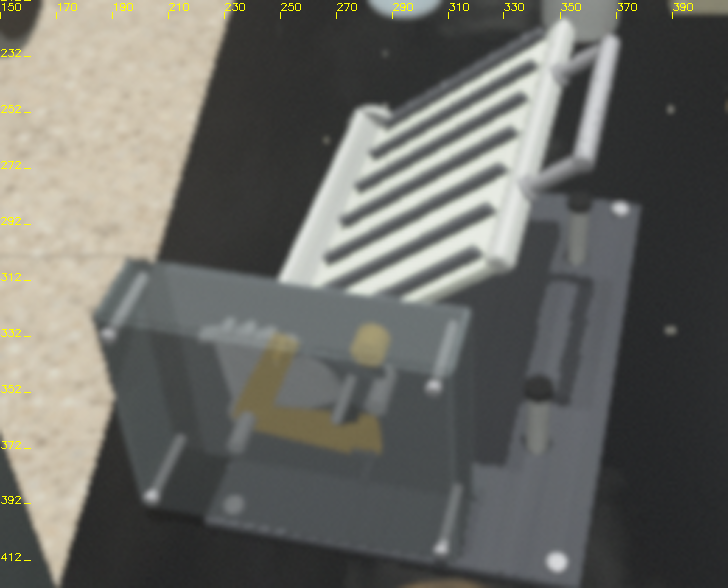

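```bash
python3 - <<'E'
from h import *
np.set_printoptions(precision=4,suppress=True)
A=pickle.load(open("scene.pkl","rb"));B=pickle.load(open("side.pkl","rb"))
P=tri(A,(306.7,158.8),B,(368.9,226.3));Q=tri(A,(344.2,141.2),B,(358.2,270.2))
print("bar",P,Q,(P[0]+Q[0])/2,np.linalg.norm(P[0]-Q[0]))
print("bar depth",at_depth(A,325,150.5),at_depth(B,363.5,248))
print("scene lug pin z.074",at_z(A,343,270.5,.074), at_depth(A,343,270.5))
print("side screws",at_z(B,371.4,286.3,.01),at_z(B,348.9,412.7,.01),at_depth(B,371.4,286.3),at_depth(B,348.9,412.7))
# board plane fit from scene depth
q=np.array([(306,192),(368,155),(405,210),(345,253)],np.int32)
m=np.zeros((480,640),np.uint8);cv2.fillPoly(m,[q],1)
m&=(A["img"].min(2)>190).astype(np.uint8)
X=np.array([at_depth(A,u,v) for v,u in np.argwhere(m)]);X=X[np.isfinite(X).all(1)]
for _ in range(4):
    c=np.median(X,0);n=np.linalg.svd(X-X.mean(0),full_matrices=False)[2][2];r=(X-X.mean(0))@n;X=X[abs(r)<max(.003,1.5*r.std())]
n*=np.sign(n[2]);print("n",n,len(X),r.std(),"tilt",np.degrees(np.arccos(n[2])),"x-azim",np.degrees(np.arctan2(-n[1],-n[0])))
for n_,s,(u,v) in [("side corner board far",B,(352,222)),("bd",A,(301,189)),("bd",A,(371,149)),("case",A,(385,152)),("case",A,(462,183))]: print(n_,at_depth(s,u,v))
E
```

```text
bar (array([0.6354, 0.0078, 0.2234]), np.float64(0.0006050412302734844)) (array([ 0.6106, -0.1046,  0.2201]), np.float64(0.0012009894283802655)) [ 0.623  -0.0484  0.2218] 0.11514451723683541
bar depth [ 0.6213 -0.0406  0.2245] [ 0.6212 -0.0571  0.226 ]
scene lug pin z.074 [0.476  0.1154 0.074 ] [0.4722 0.1225 0.0818]
side screws [0.6588 0.0912 0.01  ] [ 0.5974 -0.2109  0.01  ] [0.6584 0.088  0.0129] [ 0.5971 -0.2139  0.0147]
n [-0.6311  0.1263  0.7654] 3068 0.0012653299137138632 tilt 40.06151001441034 x-azim -11.315651247594381
side corner board far [0.6095 0.0576 0.1986]
bd [0.6043 0.0749 0.1982]
bd [ 0.5622 -0.1423  0.1985]
case [ 0.6208 -0.359   0.0656]
case [ 0.3532 -0.1676  0.1716]
```

The scene places the bar's middle at (0.623, -0.048, 0.222). The board tilt is 40° (fourth notch) and the rack is yawed -11.4°. The bar height agrees with 0.074 + 0.23·sin 40°. Next I'll check reach and shelf clearance, then move above the bar.

```bash
cat >> h.py <<'E'
YAW=np.radians(-11.4)
ex=np.array([np.cos(YAW),np.sin(YAW),0]);ey=np.array([-np.sin(YAW),np.cos(YAW),0]);ez=np.array([0,0,1.])
BAR0=np.array([.6225,-.0484,.2218])
HINGE=BAR0-.23*(np.cos(.698)*ex+np.sin(.698)*ez); HINGE[2]=.074
def bar(th): return HINGE+.23*(np.cos(th)*ex+np.sin(th)*ez)
OFF=np.array([0,0,-.002])
R1=np.c_[ey,ex,-ez]; R2=np.c_[-ey,-ex,-ez]
E
python3 - <<'E'
from h import *; from plant import *
np.set_printoptions(precision=3,suppress=True)
A=pickle.load(open("scene.pkl","rb"))
print("hinge",HINGE)
for p in [(160,72),(230,45),(100,85),(130,120),(300,22),(200,100)]: print("shelf",p,at_depth(A,*p))
for n,R in (("R1",R1),("R2",R2)):
    for th in (0,.349,.698,1.0,1.33): print(n,th,inverse_kinematics(bar(th)+OFF,R))
    print("above",inverse_kinematics(bar(.698)+[0,0,.1],R))
p=get_tool_pos();print(get_ee_rot(),inverse_kinematics([p[0],p[1],.33],get_ee_rot()))
E
```

```text
hinge [ 0.45  -0.014  0.074]
shelf (160, 72) [0.89  0.132 0.391]
shelf (230, 45) [ 0.895 -0.075  0.384]
shelf (100, 85) [0.977 0.209 0.372]
shelf (130, 120) [0.916 0.205 0.315]
shelf (300, 22) [ 1.007 -0.508  0.31 ]
shelf (200, 100) [ 1.387 -0.418 -0.001]
R1 0 [-15.185  32.347  80.281  -0.     67.371  -3.785]
R1 0.349 [-15.266  25.59   80.196  -0.     74.214  -3.866]
R1 0.698 [-15.517  16.653  83.631  -0.     79.716  -4.117]
R1 1.0 [-15.898   7.441  89.133  -0.     83.426  -4.498]
R1 1.33 [-16.535  -3.797  97.307  -0.     86.49   -5.135]
above [-15.517  13.982  75.428  -0.     90.59   -4.117]
R2 0 None
R2 0.349 None
R2 0.698 None
R2 1.0 None
R2 1.33 None
above None
[[ 0.975  0.222 -0.   ]
 [ 0.222 -0.975  0.002]
 [ 0.    -0.002 -1.   ]] [-89.214   6.378  83.127  -0.001  90.594 -12.037]
```

```bash
python3 - <<'E'
from h import *; from plant import *
np.set_printoptions(precision=4,suppress=True)
p=get_tool_pos(); movel([p[0],p[1],.34],vel=.2)
move_to(bar(.698)+[0,0,.10],R1); print(get_t(),get_tool_pos())
gripper_to(.03); print(get_t(),get_width(),get_contact_force())
s=snapshot("side"); cv2.imwrite("pics/above.png",cv2.resize(s["img"][130:330,200:470,::-1],None,fx=2.5,fy=2.5))
E
```

```text
3.3333 [ 0.6224 -0.0494  0.3218]
4.3417 0.030176483611568227 [ 0.6355  0.1662 -0.176 ]
```

View pics/above.png

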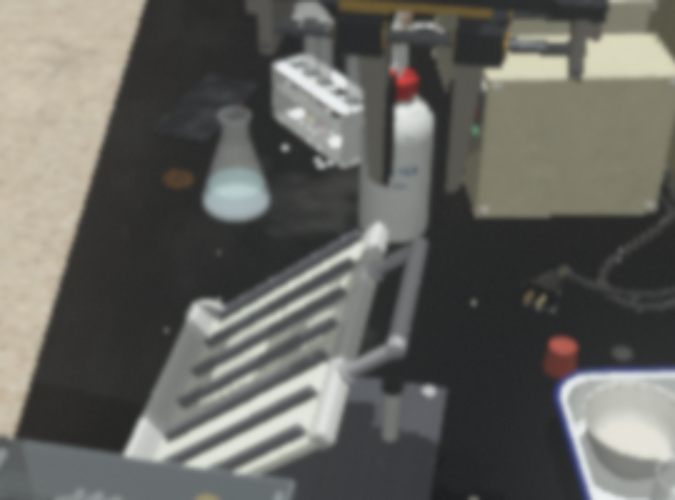

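The fingers at columns 375 and 455 straddle the bar, which is near column 410. Next I'll descend and grip.

```bash
python3 - <<'E'
from h import *; from plant import *
np.set_printoptions(precision=4,suppress=True)
movel(bar(.698)+[0,0,.02],vel=.15); print(get_contact_force())
movel(bar(.698)+OFF,vel=.05); print(get_contact_force())
gripper_to(0.0,25); pause(.2)
print(get_t(),get_width(),get_grasp_force(),get_contact_force(),get_tool_pos())
s=snapshot("side"); cv2.imwrite("pics/grip.png",cv2.resize(s["img"][130:330,200:470,::-1],None,fx=2.5,fy=2.5))
E
```

```text
[-0.4712 -1.1095 -0.279 ]
[-0.1917  0.5707  0.8462]
6.2917 0.01116892560099389 24.99980092048645 [-1.6318 -0.0869  1.0184] [ 0.6224 -0.0484  0.2198]
```

View pics/grip.png

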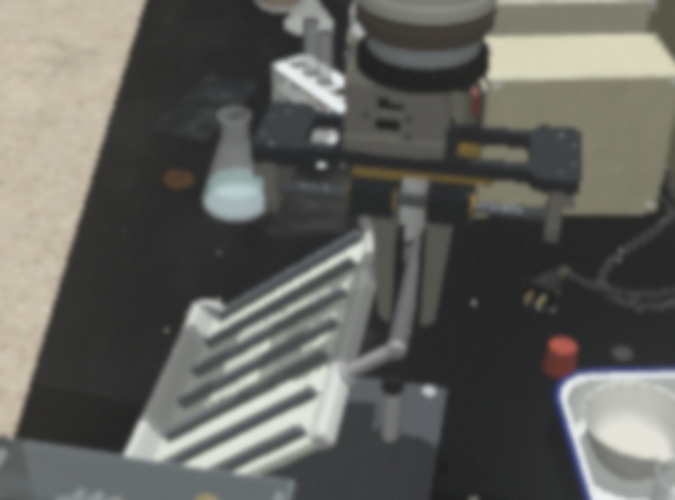

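The bar is held, at a width of 11 mm. Next I'll lift to 0.94 rad, logging forces.

```bash
cat >> h.py <<'E'
from plant import *
np.set_printoptions(precision=3,suppress=True)
def go(th,vel=.06): movel(bar(th)+OFF,vel=vel)
def tang(th): return -ex*np.sin(th)+ez*np.cos(th)
def rd(th,n=3):
    F=[]
    for _ in range(n): F.append(get_contact_force()); pause(.02)
    F=np.mean(F,0); r=np.cos(th)*ex+np.sin(th)*ez
    return F@tang(th),F@r,F@ey
def log(th): t,r,y=rd(th); print(f"t={get_t():.2f} th={th:.3f} tan={t:.2f} rad={r:.2f} y={y:.2f} w={get_width():.4f}",get_tool_pos()); return t
E
python3 - <<'E'
from h import *
for th in np.linspace(.698,.94,6)[1:]: go(th); log(th)
E
```

```text
t=6.72 th=0.746 tan=-3.24 rad=-0.02 y=-0.25 w=0.0111 [ 0.615 -0.047  0.228]
t=7.11 th=0.795 tan=-2.01 rad=0.27 y=0.09 w=0.0114 [ 0.608 -0.045  0.236]
t=7.49 th=0.843 tan=-2.38 rad=1.65 y=0.35 w=0.0112 [ 0.6   -0.044  0.244]
t=7.88 th=0.892 tan=-2.36 rad=3.40 y=0.63 w=0.0109 [ 0.592 -0.042  0.251]
t=8.26 th=0.940 tan=-2.28 rad=5.63 y=0.38 w=0.0111 [ 0.584 -0.041  0.258]
```

The radial force is building because my arc is slightly inside the true one. I'll add a radial correction and probe upwards for the stop.

```bash
cat >> h.py <<'E'
import json,os
def off(): return json.load(open("off.json")) if os.path.exists("off.json") else 0.
def gor(th,vel=.06,k=.0003):
    """arc step with a radial correction learnt from the radial force"""
    o=off(); r=np.cos(th)*ex+np.sin(th)*ez
    movel(bar(th)+OFF+o*r,vel=vel); t,f,y=rd(th)
    json.dump(o+float(np.clip(k*f,-.0015,.0015)),open("off.json","w"))
    print(f"t={get_t():.2f} th={th:.3f} tan={t:.2f} rad={f:.2f} off={1e3*o:.2f}mm w={get_width():.4f}")
    return t
E
python3 - <<'E'
from h import *
for th in np.arange(.95,1.36,.012):
    t=gor(th,.03)
    if t<-8: break
E
```

```text
t=8.56 th=0.950 tan=-2.47 rad=5.79 off=0.00mm w=0.0110
t=8.87 th=0.962 tan=-2.36 rad=2.70 off=1.50mm w=0.0110
t=9.17 th=0.974 tan=-1.48 rad=-0.28 off=2.31mm w=0.0109
t=9.47 th=0.986 tan=-2.42 rad=-2.65 off=2.23mm w=0.0109
t=9.77 th=0.998 tan=-2.58 rad=-0.85 off=1.43mm w=0.0110
t=10.07 th=1.010 tan=-1.85 rad=0.04 off=1.18mm w=0.0112
t=10.37 th=1.022 tan=-2.43 rad=0.64 off=1.19mm w=0.0107
t=10.67 th=1.034 tan=-1.80 rad=1.53 off=1.38mm w=0.0113
t=10.97 th=1.046 tan=-1.71 rad=-0.20 off=1.84mm w=0.0111
t=11.27 th=1.058 tan=-1.69 rad=0.71 off=1.78mm w=0.0110
t=11.57 th=1.070 tan=-1.95 rad=0.16 off=1.99mm w=0.0113
t=11.87 th=1.082 tan=-2.09 rad=0.12 off=2.04mm w=0.0110
t=12.17 th=1.094 tan=-1.83 rad=-0.91 off=2.08mm w=0.0112
t=12.47 th=1.106 tan=-1.64 rad=0.39 off=1.81mm w=0.0111
t=12.77 th=1.118 tan=-2.27 rad=0.49 off=1.92mm w=0.0112
t=13.07 th=1.130 tan=-1.85 rad=1.14 off=2.07mm w=0.0108
t=13.37 th=1.142 tan=-2.12 rad=0.79 off=2.41mm w=0.0108
t=13.67 th=1.154 tan=-1.74 rad=-0.04 off=2.65mm w=0.0109
t=13.97 th=1.166 tan=-1.60 rad=-0.55 off=2.64mm w=0.0110
t=14.27 th=1.178 tan=-1.55 rad=0.37 off=2.47mm w=0.0112
t=14.57 th=1.190 tan=-1.67 rad=0.33 off=2.58mm w=0.0112
t=14.87 th=1.202 tan=-1.82 rad=0.61 off=2.68mm w=0.0109
t=15.17 th=1.214 tan=-1.84 rad=-0.03 off=2.86mm w=0.0110
t=15.47 th=1.226 tan=-1.81 rad=0.46 off=2.85mm w=0.0114
t=15.77 th=1.238 tan=-1.71 rad=0.23 off=2.99mm w=0.0111
t=16.07 th=1.250 tan=-1.56 rad=1.05 off=3.06mm w=0.0111
t=16.37 th=1.262 tan=-1.26 rad=-0.82 off=3.37mm w=0.0116
t=16.67 th=1.274 tan=-1.36 rad=0.09 off=3.13mm w=0.0110
t=16.97 th=1.286 tan=-1.69 rad=0.76 off=3.15mm w=0.0113
t=17.27 th=1.298 tan=-1.41 rad=0.41 off=3.38mm w=0.0108
t=17.57 th=1.310 tan=-5.11 rad=-0.87 off=3.50mm w=0.0111
t=17.87 th=1.322 tan=-8.66 rad=-1.40 off=3.24mm w=0.0111
```

```bash
python3 - <<'E'
from h import *
gor(1.328,.02)
for th in np.arange(1.30,.80,-.04):
    t=gor(th,.06)
    if t>3: break
E
```

```text
t=18.17 th=1.328 tan=-10.48 rad=-1.09 off=2.82mm w=0.0108
t=18.48 th=1.300 tan=-1.24 rad=4.20 off=2.49mm w=0.0111
t=18.83 th=1.260 tan=-0.88 rad=1.55 off=3.75mm w=0.0110
t=19.19 th=1.220 tan=-0.16 rad=-1.58 off=4.22mm w=0.0110
t=19.55 th=1.180 tan=-0.26 rad=-1.70 off=3.75mm w=0.0113
t=19.91 th=1.140 tan=-1.12 rad=-1.07 off=3.24mm w=0.0114
t=20.27 th=1.100 tan=-0.41 rad=0.11 off=2.91mm w=0.0112
t=20.62 th=1.060 tan=-0.30 rad=0.81 off=2.95mm w=0.0112
t=20.98 th=1.020 tan=-0.36 rad=0.07 off=3.19mm w=0.0113
t=21.34 th=0.980 tan=-1.13 rad=-0.95 off=3.21mm w=0.0106
t=21.70 th=0.940 tan=-1.10 rad=-1.09 off=2.93mm w=0.0110
t=22.06 th=0.900 tan=-0.81 rad=-0.88 off=2.60mm w=0.0110
t=22.42 th=0.860 tan=-1.03 rad=0.48 off=2.34mm w=0.0111
t=22.77 th=0.820 tan=-1.41 rad=-0.43 off=2.48mm w=0.0110
```

The board passed the top notch (0.872) uncaught, so the pawl is tripped. I'll continue down to flat.

```bash
python3 - <<'E'
from h import *
for th in list(np.arange(.78,.05,-.04))+[.045,.03,.015,.005,-.003,-.01,-.016]:
    t=gor(th,.06 if th>.05 else .03)
    if t>3.5: break
print(get_tool_pos())
s=snapshot("scene"); cv2.imwrite("pics/flat.png",cv2.resize(s["img"][120:320,250:490,::-1],None,fx=3,fy=3))
E
```

```text
t=23.13 th=0.780 tan=-1.30 rad=-0.72 off=2.35mm w=0.0106
t=23.49 th=0.740 tan=-0.96 rad=0.08 off=2.14mm w=0.0111
t=23.85 th=0.700 tan=-1.10 rad=-0.09 off=2.16mm w=0.0108
t=24.21 th=0.660 tan=-1.38 rad=-0.57 off=2.14mm w=0.0111
t=24.57 th=0.620 tan=-1.63 rad=-0.43 off=1.97mm w=0.0113
t=24.93 th=0.580 tan=-1.10 rad=-0.75 off=1.84mm w=0.0110
t=25.28 th=0.540 tan=-1.68 rad=-0.56 off=1.61mm w=0.0112
t=25.64 th=0.500 tan=-1.75 rad=-0.35 off=1.44mm w=0.0110
t=26.00 th=0.460 tan=-1.66 rad=-0.16 off=1.34mm w=0.0110
t=26.36 th=0.420 tan=-1.53 rad=-0.67 off=1.29mm w=0.0113
t=26.71 th=0.380 tan=-1.60 rad=-0.12 off=1.09mm w=0.0111
t=27.06 th=0.340 tan=-1.73 rad=-0.73 off=1.06mm w=0.0111
t=27.41 th=0.300 tan=-1.92 rad=-0.99 off=0.84mm w=0.0111
t=27.76 th=0.260 tan=-2.08 rad=-0.13 off=0.54mm w=0.0109
t=28.11 th=0.220 tan=-1.21 rad=-0.48 off=0.50mm w=0.0111
t=28.46 th=0.180 tan=-2.11 rad=-0.41 off=0.36mm w=0.0110
t=28.81 th=0.140 tan=-1.68 rad=0.23 off=0.24mm w=0.0110
t=29.16 th=0.100 tan=-2.44 rad=-2.36 off=0.31mm w=0.0113
t=29.51 th=0.060 tan=-2.41 rad=-0.11 off=-0.40mm w=0.0107
t=29.82 th=0.045 tan=-2.02 rad=0.50 off=-0.43mm w=0.0109
t=30.14 th=0.030 tan=-1.88 rad=-0.04 off=-0.28mm w=0.0110
t=30.46 th=0.015 tan=2.95 rad=-3.17 off=-0.30mm w=0.0110
t=30.76 th=0.005 tan=11.95 rad=-6.22 off=-1.25mm w=0.0107
[ 0.675 -0.059  0.076]
```

View pics/flat.png

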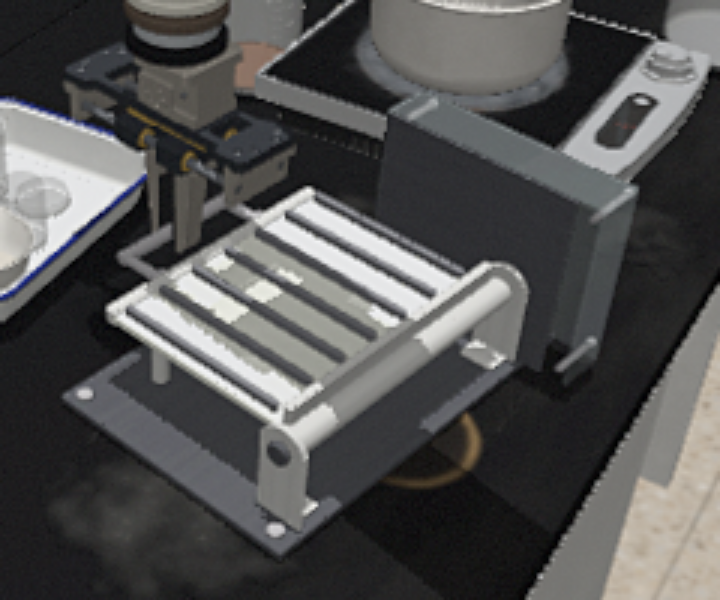

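The board is flat on its posts, with contact at a commanded angle of about 0.018. Now I'll raise it just past the second notch and lower it until the pawl carries it.

```bash
python3 - <<'E'
from h import *
for th in (.02,.06,.10,.14,.18,.22,.26,.30,.34,.38,.41): gor(th,.06)
print("down")
for th in np.arange(.40,.31,-.008):
    if gor(th,.03)>1.5: break
print(get_tool_pos())
E
```

```text
t=31.11 th=0.020 tan=-1.98 rad=6.93 off=-2.75mm w=0.0113
t=31.46 th=0.060 tan=-2.54 rad=5.66 off=-1.25mm w=0.0110
t=31.82 th=0.100 tan=-3.46 rad=2.07 off=0.25mm w=0.0112
t=32.17 th=0.140 tan=-3.53 rad=0.55 off=0.87mm w=0.0109
t=32.52 th=0.180 tan=-2.59 rad=-1.68 off=1.04mm w=0.0110
t=32.87 th=0.220 tan=-3.71 rad=-0.87 off=0.54mm w=0.0114
t=33.22 th=0.260 tan=-3.43 rad=1.63 off=0.27mm w=0.0111
t=33.57 th=0.300 tan=-3.30 rad=1.92 off=0.76mm w=0.0109
t=33.92 th=0.340 tan=-2.84 rad=1.44 off=1.34mm w=0.0112
t=34.28 th=0.380 tan=-3.03 rad=0.71 off=1.77mm w=0.0110
t=34.60 th=0.410 tan=-3.28 rad=1.22 off=1.99mm w=0.0111
down
t=34.90 th=0.400 tan=-2.76 rad=-0.58 off=2.35mm w=0.0109
t=35.20 th=0.392 tan=-3.35 rad=-1.12 off=2.18mm w=0.0108
t=35.50 th=0.384 tan=-2.68 rad=-1.01 off=1.84mm w=0.0112
t=35.80 th=0.376 tan=-1.69 rad=-0.67 off=1.54mm w=0.0111
t=36.10 th=0.368 tan=1.43 rad=-0.94 off=1.34mm w=0.0114
t=36.40 th=0.360 tan=5.15 rad=-0.20 off=1.06mm w=0.0111
[ 0.662 -0.056  0.154]
```

The pawl caught it where expected. I'll relax the load, release and retreat, then check the tilt.

```bash
python3 - <<'E'
from h import *
gor(.367,.02,0)
gripper_to(.030); print(get_width(),get_contact_force())
p=get_tool_pos(); movel(p+[0,0,.03],vel=.05); print(get_contact_force()); movel(p+[0,0,.16],vel=.15)
pause(.5)
A=snapshot("scene"); print(get_t())
cv2.imwrite("pics/end.png",A["img"][:,:,::-1])
q=np.array([(303,215),(365,188),(405,215),(345,250)],np.int32)
m=np.zeros((480,640),np.uint8);cv2.fillPoly(m,[q],1)
X=np.array([at_depth(A,u,v) for v,u in np.argwhere(m)])
for _ in range(8):
    n=np.linalg.svd(X-X.mean(0),full_matrices=False)[2][2];r=(X-X.mean(0))@n
    X=X[abs(r-np.median(r))<max(.003,1.5*r.std())]
print("tilt",np.degrees(np.arccos(abs(n[2]))),len(X),r.std())
E
```

```text
t=36.70 th=0.367 tan=2.70 rad=2.13 off=1.00mm w=0.0115
0.03002751320720735 [-0.522 -0.884  0.592]
[0.546 0.077 0.553]
39.475
tilt 19.89934799160443 2011 0.0012894076464055747
```

View pics/end.png

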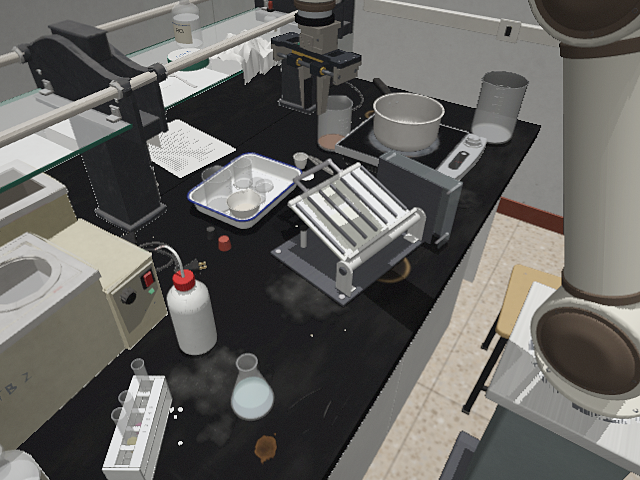

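The board rests at 19.9°, which is the second notch. The gripper is clear of it, and the wash bottle (190,315) and flask (252,390) have not moved.

```bash
python3 -c "
from plant import *
print(hand_in())"
```

```text
the job is handed in; nothing more can be done
None
```

The rack now rests in its second notch (tilt measured at 19.9°), tripped lightly at the stop, lowered flat and raised again with the board held throughout, and the job is handed in with the gripper clear at about 39.5 s.

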